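# Load the nutcracker and hold its gap lever on the fourth click

### The arm

A 7-joint arm with a two-finger parallel gripper is mounted at the origin on a cart in front of the work surface, level with it; the furniture and walls round the work are solid. World frame = base frame: x ahead of the robot, y to its left, z up, the work surface at z = 0. Lengths are in m, angles in degrees, forces in N, time in s.
With the tool pointing down it reaches from about 0.425 to 0.925 m from the base axis. Payload 6.8 kg.
Tool frame: the origin (TCP) lies on the centre line of the jaws, within the pads' length; the fingertips stand 14 mm ahead of it and the grasp point (between the pads) lies 5 mm behind it; z points along the fingers, y is the line along which they close (so a half turn about z gives the same grasp; the last joint's range is limited). The gripper opens to 88 mm and grips with 3 to 60 N. Pads are 20 mm wide; open, the fingers measure 115 mm over their backs; the gripper's body (75 mm by 178 mm) begins 61 mm behind the grasp point.
Start: joints at [65.999, 27.33, 1.283, 89.118, -0.659, 63.558, -4.761], TCP at [0.206, -0.643, 0.237] pointing down, gripper open.
Joint ranges: [-169.35, 169.35], [-19.33, 120.38], [-80.79, 83.38], [13.8, 139.57], [-78.32, 258.32], [9.67, 109.79], [-169.56, 169.56]. Speed limits (degrees/s): [136.94, 136.94, 180, 180, 180, 180, 180].

### API

Orientations are given as a 3x3 rotation matrix whose columns are the frame's x, y, z axes.
In Python, from bench import r, release, close_gripper, kin, eyes gives the robot as it stands. The module is installed in compiled form; this text tells all that it offers. Calls block until the motion is done:
- r.reach(position, orientation): joint-space move of the TCP to a pose.
- r.servo_line(position, rate=0.15, rot=None, force_limit=None): straight line of the TCP; rot=None keeps the orientation; rate is the mean speed in m/s. With force_limit (N) it stops when the force on the tool has changed by that much, and returns True; else False.
- r.movej(angles): joint-space move.
- release() and close_gripper(newtons=None): open the fingers fully, or close them until they stop; newtons is the grip in N (None keeps the last).
- r.sleep(seconds).
- kin.ik(position, orientation): joint angles nearest the present ones, or None.
- r.observe(): the state.
- eyes.camera(name): name is "scene" or "top" or "wrist"; returns (picture, depth): 384x512x3 uint8, blue, green, red; 384x512 float32, m along the optical axis (not along the pixel's ray), 0 where there is no reading.
- eyes.camera_params(name): a dict with "mtx" (3x3 intrinsics, pixels), "rvec" (rotation vector, rad) and "tvec" (3), from world to camera coordinates, as OpenCV has them. Camera axes: x right, y down, z forward; pixel columns grow to the right and rows downward; lengths in m; the calibration is good to about 2 mm. A picture is of the moment at which its call begins: read the wrist's pose just before it. camera_params takes no time and is no camera call; for the wrist camera it gives the pose at the moment of the call.
A pose or a line that the arm cannot do raises r.Unreachable and nothing moves.
- r.hand_in(): hands the job in; it is judged then, once.
The state is a dict: "clock": time; "joint_pos": joint angles; "qvel": joint speeds; "joint_efforts": joint torques, N m; "tool_pos": TCP position; "ee_rot": TCP orientation; "force": force on the tool from outside, world axes, zero at the start; "wrist_torque": the same for the moment, N m; "opening": opening from 0.0 (shut) to 1.0 (fully open); "gripper_force": force on a finger pad.
Only numpy, scipy, OpenCV 4.12 (cv2) and the standard library are available. Lean on these libraries where they do the work, as an engineer would, in place of code of your own. Each camera call takes 0.05 s, during which the arm holds its last target. There are 200 camera calls.

### The job

Get the hand-cranked nutcracker ready for cracking macadamias: with the scoop that lies in the nut tin, tip at least three of the nuts into the hopper without spilling any on the worktop, and put the scoop down in the tin or on the worktop. Then swing the lever with the ball knob over from its closed rest by four clicks, which you can feel, and not past the fourth, since with a wider gap the nuts slip through whole. It springs shut when let go, so finish with the lever still held on the fourth click while I turn the crank; leave everything else where it stands.

Things in the scene. Friction and masses are not known exactly. Their poses are not given: they have to be found in the camera images.
- nutcracker: hand-cranked nutcracker, fixed: wooden board, two dark cheeks, flared sheet-metal hopper on top (rim 162 mm above the worktop), crank on its left side, toothed steel quadrant with the gap lever in front. Origin: on the worktop under the middle of the hopper; x points to the back, away from the robot, y left, z up. Board from x = -98 to +54 mm, y = -70 to +70 mm
- hopper (a point): centre of the hopper's mouth, at rim height. The mouth is 116 mm along the nutcracker's x and 132 mm along its y inside, and narrows to 74 x 95 mm at 58 mm below the rim, where the drum and the jaw close it but for a gap too narrow for the nuts
- hopper_inside (a point): a point inside the hopper, 52 mm below the centre of its mouth; nuts lying in the hopper have their centres within 70 mm of it
- lever_pivot (a point): axis of the gap lever, 88 mm in front (-x) of the nutcracker's origin, 58 mm above the worktop. The lever turns about the nutcracker's x axis, in an upright plane, from right (-y) to left (+y). A return spring (4 to 6 N at the knob) carries it back over all the clicks to its rest when let go
- lever_knob (a point): centre of the black ball knob, 26 mm in diameter, on top of the gap lever, 97 mm from the pivot; below it the lever is a flat bar 13 mm wide, with the pawl's housing from 63 to 77 mm from the pivot. At rest the lever leans 30 degrees to the right (-y). Each click is 17 mm of knob travel
- lever (a joint): angle of the gap lever, rad: 0 at rest (gap closed), growing as the knob goes over to the left; upright at 0.524, end stop at 1.06. A sprung pawl drops between fixed teeth every 0.1745 rad (10 degrees): first click at 0.175, fourth at 0.698. The push needed at the knob sags from about 9 N to 2 N before each click and jumps up again as the pawl has dropped in
- tin: dark oblong tin with the nuts, 186 x 80 mm outside, 180 x 74 mm inside, walls 3 mm thick and 40 mm high (43 mm with the rolled rim), floor 3 mm thick, fixed to the worktop. Origin: centre of its underside; x along its length, towards the end that the scoop's mouth faces (the end nearer the nutcracker). A spatula on the dish rack juts out to x = 0.60, 275 mm up, behind it
- tin_far_end (a point): in the tin, on its floor, at the foot of the middle of the inner face of the end wall that the scoop's mouth faces. Pushed along the floor, the scoop drives the nuts against this wall, and they ride up onto it once its lip is within about 5 mm of the wall
- scoop: flat-bottomed aluminium scoop, 90 g, on the tin's floor. Bowl 72 mm long, 66 mm wide, 29 mm high at the back, sides falling to the mouth, floor 2 mm thick. Origin: centre of the bowl's underside; x towards the mouth (lip at x = +36 mm), z up. Handle: level bar 16 mm wide, 18 mm high, from x = -48 to -128 mm, its middle at z = 68 mm, over the tin's near wall
- scoop_grip (a point): where to grip the scoop's handle: middle of the bar, at x = -80 mm, z = 68 mm of the scoop
- nut0: round macadamia in its brown shell, 26 mm in diameter, 10 g, smooth, rolls easily, origin at its centre; starts in the tin in front of the scoop (four alike)
- nut1: round macadamia in its brown shell, 26 mm in diameter, 10 g, smooth, rolls easily, origin at its centre; starts in the tin in front of the scoop (four alike)
- nut2: round macadamia in its brown shell, 26 mm in diameter, 10 g, smooth, rolls easily, origin at its centre; starts in the tin in front of the scoop (four alike)
- nut3: round macadamia in its brown shell, 26 mm in diameter, 10 g, smooth, rolls easily, origin at its centre; starts in the tin in front of the scoop (four alike)
- honey: honey jar, 63 mm wide, 94 mm tall; a bystander, loose, origin at the centre of its underside; leave it alone
- salt: salt shaker, 44 mm wide, 90 mm tall; a bystander, loose, origin at the centre of its underside; leave it alone
- cumin_jar: spice jar with a white cap, 47 mm wide, 98 mm tall; a bystander, loose, origin at the centre of its underside; leave it alone
- fish_tin: flat round tin, 86 mm wide, 40 mm tall, in front of the sink; a bystander, loose, origin at the centre of its underside; leave it alone
- garlic_bulb: garlic bulb, 60 mm; a bystander, loose, origin at the centre of its underside; leave it alone
- lemon_1: lemon, 78 mm long; a bystander, loose, origin at the centre of its underside; leave it alone
- onion_1: onion, 75 mm, in front of the sink; a bystander, loose, origin at the centre of its underside; leave it alone

How it is judged (in metres and radians):
On the way, in this order (a step that is already met when the one before it is completed fails the run):
1. at least three nuts have been tipped into the hopper, the lever still at its closed rest (value of joint lever below 0.1 rad and (distance between each of nut0, nut1, nut2 and hopper_inside below 0.07 m or distance between each of nut0, nut1, nut3 and hopper_inside below 0.07 m or distance between each of nut0, nut2, nut3 and hopper_inside below 0.07 m or distance between each of nut1, nut2, nut3 and hopper_inside below 0.07 m)), for 0.2 s.
2. the scoop has been put down and let go (contact force between the fingers and scoop below 0.1 N and height (world z) of scoop_grip between 0 and 0.1 m and linear speed of scoop below 0.03 m/s), for 0.2 s.
3. the lever is held on the fourth click (value of joint lever between 0.64 and 0.76 rad and contact force between the fingers and lever above 1 N), for 0.3 s.
At the end, for the whole second after the job is handed in: The fingers hold the lever (contact above 1 N) on the fourth click (0.64 to 0.76 rad), at rest; the scoop lies let go in the tin or on the worktop; at least three nuts are in the hopper (centres within 70 mm of the point inside it) (all of step 2 and all of step 3 and velocity of joint lever below 0.1 rad/s and (distance between each of nut0, nut1, nut2 and hopper_inside below 0.07 m or distance between each of nut0, nut1, nut3 and hopper_inside below 0.07 m or distance between each of nut0, nut2, nut3 and hopper_inside below 0.07 m or distance between each of nut1, nut2, nut3 and hopper_inside below 0.07 m)); the arm keeps its last pose, push and grip.
It fails at once if the lever goes past the fourth click (beyond 0.80 rad) (value of joint lever above 0.8 rad).
It fails at once if a nut is spilled outside the tin and the hopper ((height (world z) of nut0 below 0.06 m and (x of nut0 in the frame of tin above 0.1 m or x of nut0 in the frame of tin below -0.1 m or y of nut0 in the frame of tin above 0.048 m or y of nut0 in the frame of tin below -0.048 m)) or (height (world z) of nut1 below 0.06 m and (x of nut1 in the frame of tin above 0.1 m or x of nut1 in the frame of tin below -0.1 m or y of nut1 in the frame of tin above 0.048 m or y of nut1 in the frame of tin below -0.048 m)) or (height (world z) of nut2 below 0.06 m and (x of nut2 in the frame of tin above 0.1 m or x of nut2 in the frame of tin below -0.1 m or y of nut2 in the frame of tin above 0.048 m or y of nut2 in the frame of tin below -0.048 m)) or (height (world z) of nut3 below 0.06 m and (x of nut3 in the frame of tin above 0.1 m or x of nut3 in the frame of tin below -0.1 m or y of nut3 in the frame of tin above 0.048 m or y of nut3 in the frame of tin below -0.048 m))).
It fails at once if a nut is taken with the fingers instead of the scoop (contact force between the fingers and nut0 above 1 N or contact force between the fingers and nut1 above 1 N or contact force between the fingers and nut2 above 1 N or contact force between the fingers and nut3 above 1 N).
It fails at once if a bystander is moved more than 30 mm (distance of any of honey, salt, cumin_jar, fish_tin, garlic_bulb, lemon_1, onion_1 from where it was at the start of the episode above 0.03 m).
It also fails if it takes over 72 s, if anything falls off the work surface, if the arm or the gripper's body presses on something with over 40 N, if the wrist force passes 120 N, or if a joint passes its speed limit or range.

## Working session

There is one attempt and no reset: what is moved stays moved. The work goes in short steps, each a Python script; the robot and the scene stay as the last script left them, time stands still between calls to the robot, and variables do not carry over. Pictures are saved under pics/ and viewed, at most 10 in all, crops included, and the job is handed in when it is done.

```bash
mkdir -p pics
cat > h.py <<'E'
from bench import r, release, close_gripper, kin, eyes
import numpy as np, cv2
np.set_printoptions(precision=4, suppress=True)
def cam(n):
    p=eyes.camera_params(n); R,_=cv2.Rodrigues(np.array(p["rvec"],float)); return np.array(p["mtx"]),R,np.array(p["tvec"],float).ravel()
def cloud(n,save=None):
    K,R,t=cam(n); im,d=eyes.camera(n)
    if save: cv2.imwrite("pics/"+save,im)
    v,u=np.mgrid[:384,:512]
    P=np.stack([(u-K[0,2])/K[0,0]*d,(v-K[1,2])/K[1,1]*d,d],-1)
    W=(P-t)@R; W[d==0]=np.nan
    return im,W
E
python3 - <<'E'
from h import *
for n in("scene","top"):
    im,W=cloud(n,n+".png"); np.save(n+".npy",W); K,R,t=cam(n); print(n,K[0,0],-R.T@t,R[2])
print(r.observe()["clock"],r.observe()["force"])
a=cv2.imread("pics/scene.png");b=cv2.imread("pics/top.png")
E
```

```text
scene 440.9128015387343 [-0.6899 -0.5954  0.81  ] [ 0.7812  0.4352 -0.4475]
top 466.91116047477107 [-0.1271  0.0253  1.5755] [ 0.4048  0.0451 -0.9133]
0.1 [-0.7331  0.0689  0.8141]
```

View pics/scene.png

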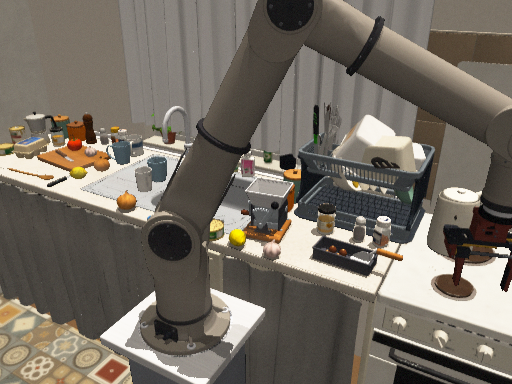

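View pics/top.png

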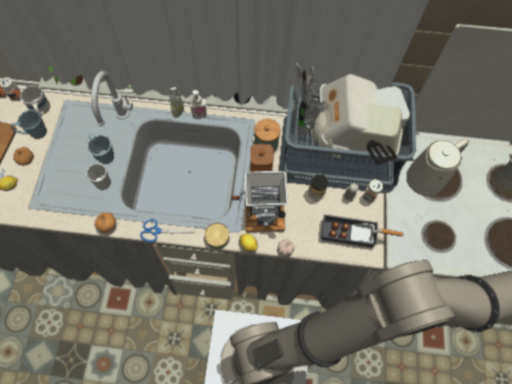

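The scene view shows the tin at about (345,255) with the scoop handle to its right, and the nutcracker at (267,210). In the top view the tin is at (350,232), the hopper at (266,185), and jars stand behind the tin at (318,185), (350,192) and (372,190). I'll enlarge these.

Run:
```python
from h import *
a=cv2.imread("pics/top.png")[160:265,230:410]; a=cv2.resize(a,None,fx=4.4,fy=4.4,interpolation=cv2.INTER_CUBIC)
cv2.imwrite("pics/top_c.png",a)
a=cv2.imread("pics/scene.png")[170:280,230:410]; a=cv2.resize(a,None,fx=4.4,fy=4.4,interpolation=cv2.INTER_CUBIC)
cv2.imwrite("pics/scene_c.png",a)
W=np.load("top.npy")
for (u,v) in [(350,222),(320,240),(376,240),(395,234),(248,176),(285,176),(265,192),(318,180),(350,190),(375,186),(285,247),(248,242),(380,152),(363,233)]: print((u,v),W[v,u])
```

```text
(350, 222) [ 0.5036 -0.2739  0.0255]
(320, 240) [ 0.4319 -0.1748  0.0024]
(376, 240) [ 0.4401 -0.3613  0.0443]
(395, 234) [ 0.4564 -0.4164  0.0792]
(248, 176) [0.579  0.1003 0.1508]
(285, 176) [ 0.5889 -0.0245  0.1612]
(265, 192) [nan nan nan]
(318, 180) [ 0.6195 -0.1435  0.0973]
(350, 190) [ 0.6036 -0.2603  0.0779]
(375, 186) [ 0.6178 -0.3421  0.1018]
(285, 247) [ 0.376  -0.0515  0.0486]
(248, 242) [0.378  0.076  0.0507]
(380, 152) [ 0.6799 -0.3257  0.2297]
(363, 233) [ 0.4743 -0.3244  0.0079]
```

View pics/top_c.png

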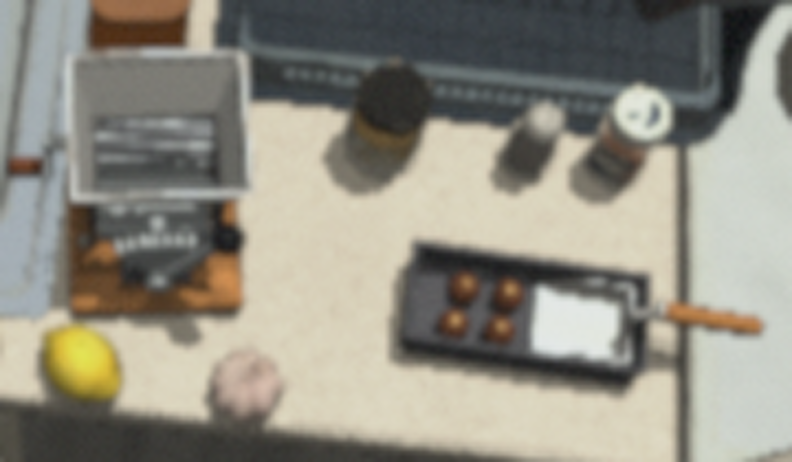

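View pics/scene_c.png

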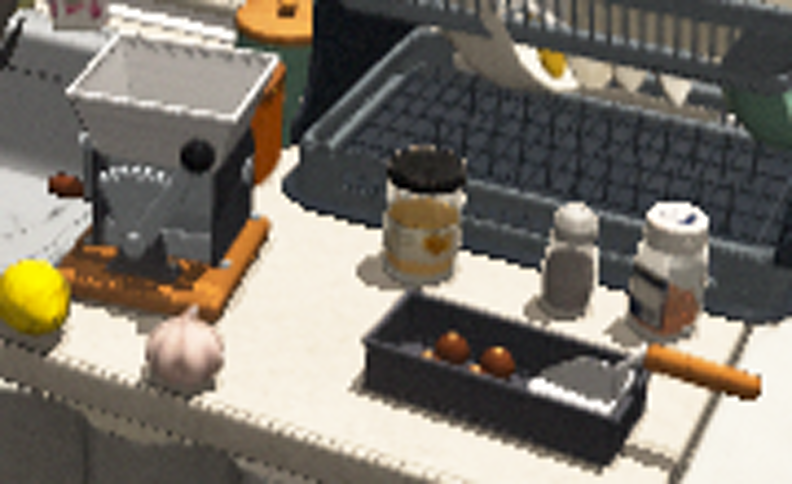

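Run:
```python
from h import *
o=r.observe(); print(o["ee_rot"]); K,R,t=cam("wrist"); print("cam",-R.T@t-o["tool_pos"],R[2],K[0,0])
for s in(1,-1):
    y=np.array([-s,0,0.]);z=np.array([0,0,-1.]);M=np.stack([np.cross(y,z),y,z],1)
    for p in([.45,-.27,.33],[.47,-.39,.07],[.53,-.1,.25]): print(s,p,kin.ik(p,M))
W=np.load("top.npy");top=cv2.imread("pics/top.png")
def reg(name,m): 
    P=W[m]; print(name,len(P),np.nanmin(P,0),np.nanmax(P,0))
z=W[...,2];x=W[...,0];y=W[...,1]
box=lambda a,b,c,d,e,f:(x>a)&(x<b)&(y>c)&(y<d)&(z>e)&(z<f)
reg("hopper rim",box(.4,.68,-.1,.18,.155,.17))
reg("handle",box(.4,.52,-.5,-.35,.06,.1))
reg("tinrim",box(.35,.55,-.5,-.1,.036,.048))
```

```text
[[ 0.9521  0.3059 -0.0006]
 [ 0.3059 -0.9521  0.0015]
 [-0.0002 -0.0016 -1.    ]]
cam [0.072  0.0238 0.1489] [-0.2656 -0.0847 -0.9604] 322.6141581368518
1 [0.45, -0.27, 0.33] [  19.3946    8.3859    5.3753  102.9795   -0.8404   68.6731 -154.9816]
1 [0.47, -0.39, 0.07] [  20.5668   33.7896   17.9068  106.4571  -14.8018   42.0152 -133.2941]
1 [0.53, -0.1, 0.25] [ -49.2333   30.0416   74.0653  109.7821  -32.078    65.0194 -142.6612]
-1 [0.45, -0.27, 0.33] [ 44.4     10.1014 -23.0874 101.3966   4.215   69.3476  20.1447]
-1 [0.47, -0.39, 0.07] [ 46.4154  33.6479 -16.8328 104.5536  13.4198  43.7375  22.498 ]
-1 [0.53, -0.1, 0.25] [ 30.2177  16.6256 -31.444  105.1801   9.8365  60.8898  -4.9697]
hopper rim 276 [ 0.4508 -0.0398  0.1551] [0.6054 0.111  0.1695]
handle 132 [ 0.4507 -0.4432  0.0605] [ 0.4723 -0.3502  0.0859]
tinrim 257 [ 0.4222 -0.3659  0.0362] [ 0.5161 -0.1725  0.0479]
```

Run:
```python
from h import *
M=np.array([[0,1,0],[1,0,0],[0,0,-1.]])
for i,p in enumerate([[.46,-.38,.30],[.46,-.31,.34],[.50,-.10,.36]]):
    r.reach(p,M); r.sleep(.3)
    o=r.observe(); K,R,t=cam("wrist"); im,W=cloud("wrist",f"w{i}.png"); np.savez(f"w{i}",W=W,K=K,R=R,t=t); print(o["clock"],o["tool_pos"],o["joint_pos"])
ims=[cv2.imread(f"pics/w{i}.png") for i in range(3)]
a=np.vstack([np.hstack(ims[:2]),np.hstack([ims[2],ims[2]*0])])
cv2.imwrite("pics/wall.png",cv2.resize(np.hstack(ims[:2]),(800,300)))
```

```text
1.7833 [ 0.4595 -0.3807  0.2998] [ 49.0601  18.2816 -19.6253  94.8148   6.5259  68.0491  27.821 ]
2.55 [ 0.4595 -0.3109  0.3392] [ 45.8685  12.7532 -21.7002  96.9634   4.9343  71.2995  22.9686]
3.7667 [ 0.4999 -0.1012  0.3598] [ 31.5054   8.1518 -30.0584 100.1794   4.2591  72.8204   0.3153]
```

View pics/w0.png

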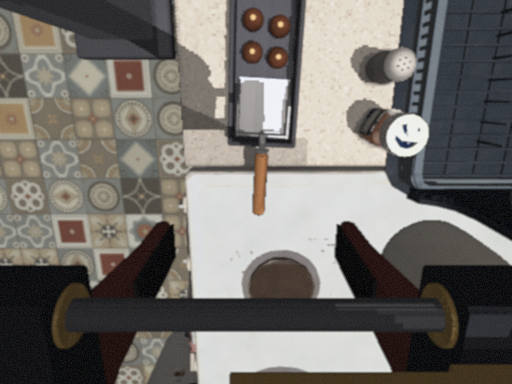

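View pics/w2.png

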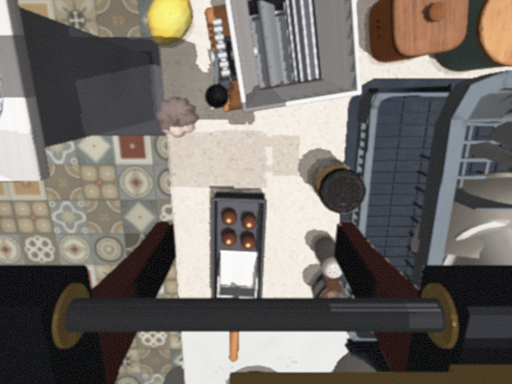

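The first wrist view shows the tin at columns 230–302, the scoop handle from (262,155) to (259,213), and 4 nuts. The second shows the hopper rim's near edge from (243,108) to (358,92) and the knob at (217,96).

Run:
```python
from h import *
def mar(P):
    (c,s,a)=cv2.minAreaRect(P[:,:2].astype(np.float32)*1000); return np.array(c),np.array(s),a
def sel(W,a,b,c,d,e,f):
    x,y,z=W[...,0],W[...,1],W[...,2]; return W[(x>a)&(x<b)&(y>c)&(y<d)&(z>e)&(z<f)]
for n in("w0","w1","w2","top","scene"):
    W=np.load(n+".npz")["W"] if n[0]=="w" else np.load(n+".npy")
    print(n)
    H=sel(W,.42,.51,-.46,-.355,.062,.095)
    if len(H)>20:
        c=H.mean(0);u,s,v=np.linalg.svd(H-c,full_matrices=False); q=(H-c)@v[0]; print(" handle",len(H),c,v[0],"ends",c+v[0]*q.min(),c+v[0]*q.max(),"ztop",np.percentile(H[:,2],[50,90]), mar(H))
    T=sel(W,.38,.56,-.38,-.14,.038,.048)
    if len(T)>50: print(" tin",len(T),mar(T), "zmax",np.percentile(T[:,2],95))
    B=sel(W,.42,.51,-.36,-.15,.015,.035)
    P=sel(W,.42,.7,-.08,.15,.155,.168)
    if len(P)>50: print(" hop",len(P),mar(P),np.percentile(P[:,2],[5,50,95]))
    Nn=sel(W,.43,.51,-.28,-.17,.022,.033); 
    if len(Nn)>3: print(" nuts",len(Nn),Nn.min(0),Nn.max(0))
# knob: dark, triangulate from w2 (217,96) and scene
rays=[]
d=np.load("w2.npz")
for K,R,t,px in [(d["K"],d["R"],d["t"],(217,96)),(*cam("scene"),(230+198/4.4,170+155/4.4)),(*cam("top"),(230+229/4.4,160+238/4.4))]:
    v=R.T@np.linalg.inv(K)@[*px,1]; rays.append((-R.T@t,v/np.linalg.norm(v)))
A=sum(np.eye(3)-np.outer(v,v) for o,v in rays);b=sum((np.eye(3)-np.outer(v,v))@o for o,v in rays)
k=np.linalg.solve(A,b);print("knob",k,[np.linalg.norm((np.eye(3)-np.outer(v,v))@(k-o)) for o,v in rays])
# handle end/near triangulation w0
d=np.load("w0.npz");W=d["W"]
for px in[(262,155),(259,213),(261,185)]: print(px,W[px[1],px[0]])
```

```text
w0
 handle 930 [ 0.4644 -0.3997  0.0787] [-0.0565 -0.9966  0.0594] ends [ 0.467  -0.3549  0.076 ] [ 0.4618 -0.4459  0.0814] ztop [0.0797 0.0814] (array([ 464.4062, -400.9441]), array([90.7733, 16.4537]), 87.0075454711914)
 tin 1806 (array([ 469.9014, -283.2926]), array([167.17  ,  86.2005]), 87.60617065429688) zmax 0.044871154154992085
 nuts 1407 [ 0.4333 -0.2797  0.022 ] [ 0.51   -0.1987  0.033 ]
w1
 handle 693 [ 0.4644 -0.399   0.0786] [-0.0588 -0.9963  0.0631] ends [ 0.4671 -0.3546  0.0757] [ 0.4617 -0.4447  0.0814] ztop [0.0798 0.0814] (array([ 464.5724, -400.1814]), array([89.7027, 16.0378]), 86.70220184326172)
 tin 1848 (array([ 470.3657, -271.0625]), array([191.9011,  85.9794]), 87.607421875) zmax 0.044993552147117366
 nuts 1067 [ 0.4336 -0.2792  0.022 ] [ 0.51   -0.1795  0.0328]
w2
 handle 282 [ 0.4638 -0.4139  0.0799] [0.0492 0.9988 0.0019] ends [ 0.4623 -0.4454  0.0799] [ 0.4653 -0.3851  0.08  ] ztop [0.0803 0.0817] (array([ 463.7278, -415.242 ]), array([60.3353, 15.8964]), 86.64451599121094)
 tin 962 (array([ 471.3317, -264.0306]), array([178.4312,  84.6077]), 87.650177001
[... 773 characters left out ...]
83  0.0193] ends [ 0.4632 -0.359   0.0742] [ 0.4583 -0.447   0.0759] ztop [0.0767 0.081 ] (array([ 463.2899, -403.4069]), array([87.691 , 20.5453]), 84.66816711425781)
 tin 301 (array([ 470.1387, -272.2475]), array([192.2735,  92.2577]), 86.72999572753906) zmax 0.04586695645975282
 hop 297 (array([570.4343,  36.8333]), array([240.6525, 143.2161]), 5.14390230178833) [0.1555 0.1618 0.1665]
 nuts 191 [ 0.4302 -0.2793  0.022 ] [ 0.5099 -0.1803  0.0327]
knob [ 0.4582 -0.0272  0.142 ] [np.float64(0.0015648135470851588), np.float64(0.0016206611216270544), np.float64(0.0008208008489455383)]
(262, 155) [ 0.4672 -0.3709  0.0791]
(259, 213) [ 0.4639 -0.442   0.0805]
(261, 185) [ 0.4662 -0.4065  0.081 ]
```

```bash
cat >> h.py <<'E'
UX=np.array([0.0492,0.9988,0]); 
def srot(yaw,pitch): # scoop axes; pitch>0 = mouth up (deg)
    a,b=np.radians([yaw,pitch]); f=np.array([np.cos(a),np.sin(a),0]); z=np.array([0,0,1.])
    x=np.cos(b)*f+np.sin(b)*z; zz=-np.sin(b)*f+np.cos(b)*z
    return np.stack([x,np.cross(zz,x),zz],1)
def tcp(lip,yaw,pitch): # lip: world position of lip centre (underside)
    S=srot(yaw,pitch); p=np.array(lip)+S@np.array([-.116,0,.063])
    return p,np.stack([S[:,0],-S[:,1],-S[:,2]],1)
E
python3 - <<'E'
from h import *
def sel(W,a,b,c,d,e,f):
    x,y,z=W[...,0],W[...,1],W[...,2]; return W[(x>a)&(x<b)&(y>c)&(y<d)&(z>e)&(z<f)]
for n in("w2","top","scene"):
    W=np.load(n+".npz")["W"] if n[0]=="w" else np.load(n+".npy")
    P=sel(W,.44,.625,-.06,.118,.157,.168); print(n,len(P),cv2.minAreaRect(P[:,:2].astype(np.float32)*1000))
    Q=sel(W,.35,.66,-.5,.2,.18,.5); print("tall",len(Q),Q.min(0) if len(Q) else 0, Q.max(0) if len(Q) else 0)
    Bd=sel(W,.40,.48,-.06,.13,.01,.035); print("board",len(Bd),Bd.min(0),Bd.max(0))
W=np.load("w2.npz")["W"]
for px in [(243,106),(270,103),(300,99),(330,95),(356,91),(355,60),(352,20),(233,30),(238,70)]:
    v,u=px[1],px[0]; P=W[v-3:v+4,u-3:u+4].reshape(-1,3); P=P[P[:,2]>.15]; print(px,len(P),P.mean(0) if len(P) else 0)
E
```

```text
w2 2023 ((539.4852905273438, 19.541095733642578), (123.8594741821289, 106.62451171875), 8.704042434692383)
tall 50991 [ 0.4307 -0.1915  0.2455] [ 0.66   -0.0131  0.4571]
board 1274 [ 0.4    -0.06    0.0152] [0.4793 0.0951 0.035 ]
top 227 ((521.3212280273438, 33.822872161865234), (153.7144775390625, 138.61322021484375), 6.883345603942871)
tall 898 [ 0.6015 -0.4266  0.2419] [ 0.6598 -0.014   0.2845]
board 412 [ 0.4013 -0.057   0.0103] [0.4799 0.1255 0.035 ]
scene 242 ((536.7947387695312, 33.8016471862793), (132.9078369140625, 138.67633056640625), 7.9161696434021)
tall 1002 [ 0.6071 -0.4293  0.2226] [ 0.66   -0.0161  0.2833]
board 341 [ 0.4297 -0.049   0.0101] [0.4799 0.0936 0.0348]
(243, 106) 37 [ 0.488  -0.0354  0.1643]
(270, 103) 43 [ 0.5153 -0.0331  0.1597]
(300, 99) 47 [ 0.5464 -0.0289  0.1607]
(330, 95) 49 [ 0.577  -0.0248  0.1618]
(356, 91) 49 [ 0.6028 -0.021   0.1642]
(355, 60) 49 [0.5996 0.0087 0.1633]
(352, 20) 49 [0.5937 0.0449 0.1629]
(233, 30) 48 [0.4782 0.0365 0.1617]
(238, 70) 43 [ 0.4829 -0.0004  0.1635]
```

```bash
cat >> h.py <<'E'
L0=np.array([.4643,-.397,.003])+.116*UX  # initial lip
L0[2]=.003
C=np.array([.5375,.036,.162])
f=np.array([.0419,.9991,0])
W0=np.array([.470,-.271,.003])+.090*f   # tin far wall foot
POUR=C+np.array([-.004,-.018,.014])
E
python3 - <<'E'
from h import *
print(L0,W0,POUR)
for nm,a in dict(pre=(L0+[0,0,.08],87.2,0),grip=(L0,87.2,0),wall=(W0,87.4,0),lift=(W0-f*.003+[0,0,.03],87.4,15),up=(W0-f*.003+[0,0,.2],87.4,18),over=(POUR+[0,-.1,.03],92,18),p=(POUR+[0,0,.015],92,18),p0=(POUR,92,0),p30=(POUR,92,-30),p50=(POUR,92,-50),p60=(POUR,92,-60)).items():
    p,M=tcp(*a); print(nm,p,kin.ik(p,M))
E
```

```text
[ 0.47   -0.2811  0.003 ] [ 0.4738 -0.1811  0.003 ] [0.5335 0.018  0.176 ]
pre [ 0.4643 -0.397   0.146 ] [ 47.122   27.8598 -16.4767 102.0442   9.7527  51.4839  23.5584]
grip [ 0.4643 -0.397   0.066 ] [ 46.0751  33.8037 -15.2419 104.7105  12.361   43.0975  21.4259]
wall [ 0.4685 -0.297   0.066 ] [ 40.3977  30.0934 -18.414  112.3184  14.3364  39.7658  10.6143]
lift [ 0.4678 -0.3123  0.0638] [ 48.7627  35.2848 -19.0214 104.9516  -2.839   48.8418  31.7372]
up [ 0.4678 -0.3137  0.2271] [ 50.3367  24.885  -19.1176  97.3504  -8.2485  68.2343  33.3372]
over [ 0.538  -0.2117  0.2301] [ 42.15    25.7532 -24.1655  96.3717  -7.032   66.7618  24.7063]
p [ 0.538  -0.1117  0.2151] [ 37.5138  23.3749 -28.6342 102.9184  -7.5863  60.504   16.493 ]
p0 [ 0.5375 -0.0979  0.239 ] [ 28.5329  17.7752 -30.0803 105.0732  10.1953  59.82    -3.513 ]
p30 [ 0.5359 -0.0509  0.2886] [  9.8858  17.5722 -34.1175 105.0872  38.5646  76.7437 -36.7055]
p50 [ 0.5344 -0.0083  0.3054] [ -0.8402  25.6383 -38.4039 103.4828  51.8241  96.1141 -53.0103]
p60 [0.5336 0.0146 0.308 ] [ -4.5055  31.813  -41.3445 102.2434  57.1008 107.1231 -59.6448]
```

Run:
```python
from h import *
release()
p,M=tcp(L0+[0,0,.08],87.2,0); r.reach(p,M)
p,M=tcp(L0,87.2,0); print("hit",r.servo_line(p,rate=.08,rot=M,force_limit=10))
close_gripper(50); o=r.observe(); print(o["clock"],o["tool_pos"],o["opening"]*88,o["gripper_force"],o["force"])
f0=o["force"]
p,M=tcp(W0-f*.001,87.4,0); print("wall",r.servo_line(p,rate=.05,rot=M,force_limit=8))
o=r.observe(); print(o["clock"],o["tool_pos"],p,o["force"]-f0)
cloud("scene","s1.png"); cloud("top","t1.png"); 
a=cv2.imread("pics/scene.png"); 
A=cv2.resize(cv2.imread("pics/s1.png")[220:290,290:410],(720,420),interpolation=cv2.INTER_CUBIC)
cv2.imwrite("pics/s1c.png",A)
```

```text
hit False
7.6583 [ 0.4644 -0.397   0.066 ] 15.852526975787171 49.8491245508194 [ 0.0689 -0.827  -0.4777]
wall False
9.7917 [ 0.4685 -0.298   0.066 ] [ 0.4685 -0.298   0.066 ] [0.541  0.5651 0.2246]
```

View pics/s1c.png

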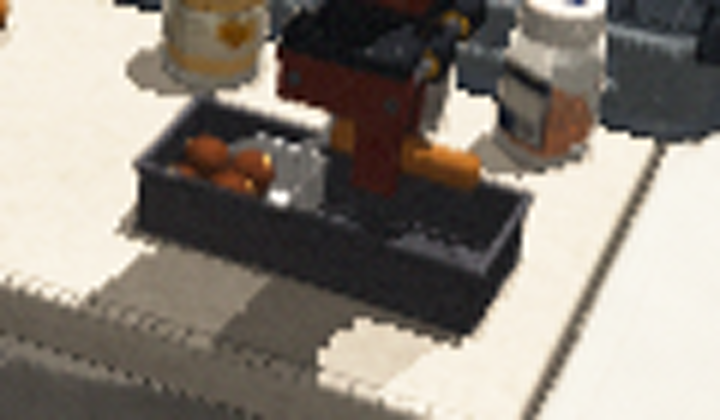

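The four nuts are bunched ahead of the lip, at crop positions (210,150), (185,172), (250,165) and (235,180), with no wall contact yet. I'll push until the lip touches the wall.

Run:
```python
from h import *
o=r.observe();f0=o["force"]
p,M=tcp(W0+f*.006,87.4,0); print("wall",r.servo_line(p,rate=.02,rot=M,force_limit=7))
o=r.observe(); print(o["clock"],o["tool_pos"],p,o["force"]-f0)
im,W=cloud("wrist","w3.png"); cv2.imwrite("pics/w3c.png",cv2.resize(im[60:260,170:390],None,fx=2.7,fy=2.7,interpolation=cv2.INTER_CUBIC)); np.save("w3.npy",W)
```

```text
wall True
10.1917 [ 0.4686 -0.2951  0.0662] [ 0.4688 -0.291   0.066 ] [-0.2094 -2.7737  0.7984]
```

View pics/w3c.png

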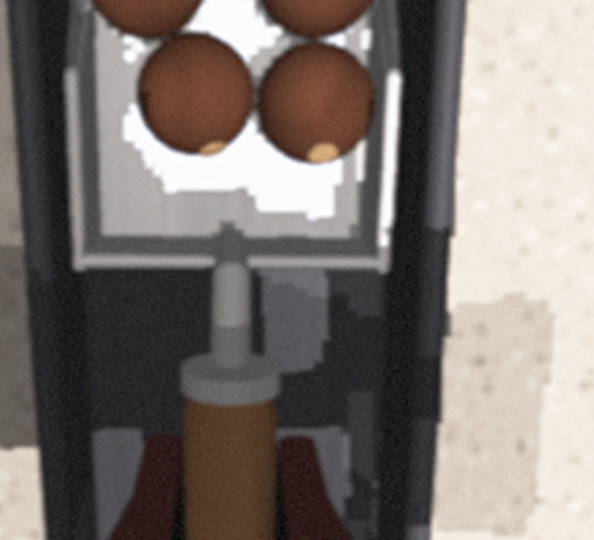

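The rear two nuts are inside the bowl and the front two are just at the crop's top edge. The lip is at the wall, so I'll tilt and lift, then check by depth.

Run:
```python
from h import *
W=np.load("w3.npy");x,y,z=W[...,0],W[...,1],W[...,2]
P=W[(x>.42)&(x<.52)&(y>-.27)&(y<-.165)&(z>.024)&(z<.036)&(cv2.imread("pics/w3.png")[...,0]<70)]; print("y hist",np.histogram(P[:,1],bins=np.arange(-.27,-.16,.01)), P[:,2].max())
p0=r.observe()["tool_pos"]; Lp=p0-tcp([0,0,0],87.4,0)[0]; print("lip",Lp)
for dz,b,back in [(.006,6,.002),(.018,12,.0035),(.04,18,.004)]:
    p,M=tcp(Lp-f*back+[0,0,dz],87.4,b); r.servo_line(p,rate=.03,rot=M)
r.sleep(.3)
p,M=tcp(Lp-f*.012+[0,0,.08],87.4,18); r.servo_line(p,rate=.06,rot=M); r.sleep(.2)
o=r.observe(); print(o["clock"],o["tool_pos"],o["force"],o["opening"]*88)
im,W=cloud("wrist","w4.png"); cv2.imwrite("pics/w4c.png",im[0:260,130:400])
```

```text
y hist (array([ 134,  138,  146,  188, 1307, 1526, 1033, 1852, 1348,  163,    0]), array([-0.27, -0.26, -0.25, -0.24, -0.23, -0.22, -0.21, -0.2 , -0.19,
       -0.18, -0.17, -0.16])) 0.03599078777133885
lip [ 0.4737 -0.1793  0.003 ]
12.8833 [ 0.4672 -0.3208  0.1067] [ 0.7148  0.0829 -1.8419] 15.764524050592453
```

View pics/w4c.png

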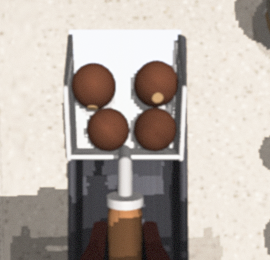

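All four nuts sit in the tilted bowl, at (93,85), (156,82), (108,130) and (155,130). Next I'll carry them over and pour slowly.

Run:
```python
from h import *
def go(l,yaw,b,rate):
    p,M=tcp(l,yaw,b); r.servo_line(p,rate=rate,rot=M)
go(W0-f*.012+[0,0,.2],87.4,18,.1)
go(POUR+[0,-.1,.03],92,18,.12)
go(POUR+[0,0,.012],92,18,.08)
print(r.observe()["clock"])
b=18
for b in (8,0,-6,-12,-18,-24,-32,-40,-48):
    go(POUR+[0,0,0.006],92,b,.04)
r.sleep(.8)
o=r.observe(); print(o["clock"],o["tool_pos"],o["force"])
S,W=cloud("scene","s5.png"); T,_=cloud("top","t5.png")
A=cv2.resize(S[120:260,200:340],(420,420),interpolation=cv2.INTER_CUBIC);B=cv2.resize(T[140:250,220:330],(420,420)[:2],interpolation=cv2.INTER_CUBIC)
cv2.imwrite("pics/p5.png",cv2.resize(np.hstack([A,B]),(800,400)))
```

```text
16.95
22.7333 [ 0.5346 -0.0128  0.3103] [-1.0233  0.8277 -0.5187]
```

View pics/p5.png

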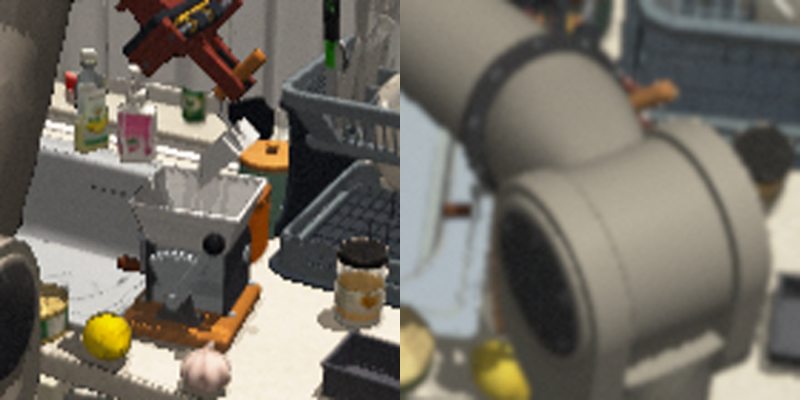

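The scene crop shows the scoop tipped down at about (225,145), into the hopper at (200,190), and no nuts on the worktop. I'll back off, check inside the hopper by depth and colour, and put the scoop back in the tin.

```bash
cat >> h.py <<'E'
def brown(im,W):
    m=cv2.inRange(cv2.cvtColor(im,cv2.COLOR_BGR2HSV),(2,70,25),(16,255,200))
    n,l,s,c=cv2.connectedComponentsWithStats(m)
    for i in range(1,n):
        if s[i,4]>12:
            q=np.nanmedian(W[l==i],0)
            if .38<q[0]<.68 and -.4<q[1]<.16: print("  blob",s[i],c[i].round(),q,"z90",np.nanpercentile(W[l==i][:,2],90))
E
python3 - <<'E'
from h import *
def go(l,yaw,b,rate):
    p,M=tcp(l,yaw,b); r.servo_line(p,rate=rate,rot=M)
for b in(-30,-10,0): go(POUR+[0,0,.008],92,b,.15)
go(POUR+[0,-.06,.06],90,0,.15); r.sleep(.2)
print(r.observe()["clock"],r.observe()["force"])
for n in("wrist","top","scene"):
    im,W=cloud(n,n+"6.png"); np.save(n+"6.npy",W); print(n); brown(im,W)
E
```

```text
25.0083 [-0.3833 -0.0777 -0.8037]
wrist
  blob [222   0   8  27 102] [226.  13.] [0.498  0.0119 0.0218] z90 0.02316835776850168
  blob [250   0  25  22 447] [262.  10.] [ 0.539  -0.0024  0.1027] z90 0.10526422230415688
  blob [182  19  15  49 451] [190.  41.] [ 0.4544 -0.0166  0.0215] z90 0.022919880542669833
  blob [ 209  209   89   90 4263] [254. 254.] [ 0.532  -0.1454  0.3126] z90 0.33106208285405514
  blob [  0 289   3   7  14] [  1. 292.] [ 0.4594 -0.1346  0.3667] z90 0.36730172595380794
  blob [507 290   5   7  21] [509. 293.] [ 0.605  -0.1342  0.3671] z90 0.36813106705502807
  blob [ 91 297  14   2  27] [ 97. 297.] [ 0.4918 -0.1286  0.3776] z90 0.381358192717686
  blob [241 331  28  17 417] [255. 338.] [ 0.5325 -0.1976  0.3127] z90 0.3140344594017953
  blob [  0 332  25  52 633] [ 10. 361.] [ 0.4595 -0.156   0.3694] z90 0.3724237736849377
  blob [221 332   8  25  65] [225. 342.] [ 0.5229 -0.156   0.3632] z90 0.36849130630698823
  blob [281 332   8  30  82] [285. 344.] [ 0.5416 -0.1548  0.3651] z90 0.3699346846466515
  blob [485 332  27  52 710] [501. 360.] [ 0.605  -0.1551  0.
[... 592 characters left out ...]
0] [262. 223.] [0.4586 0.0482 0.0202] z90 0.02694711970315269
  blob [280 206   4   6  22] [282. 208.] [ 0.526  -0.0266  0.0212] z90 0.1063735444555955
scene
  blob [313 112  27  20 299] [325. 122.] [ 0.4943 -0.1659  0.4323] z90 0.45328200074071395
  blob [336 125  10  10  48] [342. 129.] [ 0.6059 -0.1836  0.3843] z90 0.39349594240757046
  blob [305 137  35  30 425] [322. 151.] [ 0.5125 -0.1651  0.3418] z90 0.3913889216447159
  blob [241 209   8   6  39] [245. 212.] [0.5418 0.137  0.0341] z90 0.040614310977276843
  blob [243 219  49  26 479] [267. 233.] [ 0.4595 -0.004   0.0208] z90 0.02434975598059682
  blob [374 234  15  13  82] [383. 241.] [ 0.604  -0.3603  0.0271] z90 0.04537789219993451
```

The hopper holds four nuts: blobs near (0.529, 0.041) and (0.535, 0.001), and a double-size one at (0.536, 0.072). Now I'll put the scoop back in the tin.

Run:
```python
from h import *
def go(l,yaw,b,rate,fl=None):
    p,M=tcp(l,yaw,b); return r.servo_line(p,rate=rate,rot=M,force_limit=fl)
L=L0+f*.025
go(L+[0,0,.17],87.4,0,.2)
go(L+[0,0,.06],87.4,0,.15)
f0=r.observe()["force"]
print(go(L+[0,0,.006],87.4,0,.06,6), r.observe()["tool_pos"])
print(go(L+[0,0,-.002],87.4,0,.02,4), r.observe()["tool_pos"],r.observe()["force"]-f0)
release(); r.sleep(.2)
o=r.observe(); p=np.array(o["tool_pos"]); r.servo_line(p+[0,0,.12],rate=.15)
r.sleep(.2); im,W=cloud("wrist","w7.png"); np.save("w7.npy",W)
x,y,z=W[...,0],W[...,1],W[...,2]
H=W[(x>.42)&(x<.51)&(y>-.44)&(y<-.31)&(z>.055)&(z<.11)]; print("handle",len(H),H.mean(0),np.percentile(H[:,2],[10,50,90]),H[:,1].min(),H[:,1].max()); print(r.observe()["clock"])
# knob plans
for s in(1,-1):
    a=np.radians(7.4); yy=s*np.array([-np.sin(a),np.cos(a),0]); zz=np.array([0,0,-1.]); M=np.stack([np.cross(yy,zz),yy,zz],1)
    for q in([.457,-.025,.14],[.457,.035,.15]): print(s,kin.ik(q,M))
```

```text
False [ 0.4661 -0.3722  0.0723]
True [ 0.466  -0.3724  0.0658] [0.2402 0.6309 5.155 ]
handle 1940 [ 0.4649 -0.373   0.078 ] [0.0726 0.0797 0.0812] -0.42051889448729496 -0.3249370211217496
31.3583
1 [ 36.0199  20.901  -47.7016 120.7638  21.2106  46.8312  72.7949]
1 [ 30.5898  20.5885 -50.0777 120.1078  21.1632  48.3318  65.3496]
-1 [  7.839   15.2377 -14.3472 122.4434   5.4896  42.9044 -92.6504]
-1 [   3.4936   14.6803  -17.8857  121.6875    6.3766   44.4908 -101.0018]
```

```bash
cat >> h.py <<'E'
ang=np.radians(7.4); NX=np.array([np.cos(ang),np.sin(ang),0]); NY=np.array([-np.sin(ang),np.cos(ang),0]); Z=np.array([0,0,1.])
MK=np.stack([np.cross(-NY,-Z),-NY,-Z],1)
KN=np.array([.4575,-.0255,.142])
E
python3 - <<'E'
from h import *
p=np.array(r.observe()["tool_pos"]); r.servo_line([p[0]-.01,p[1]+.05,.30],rate=.2)
r.reach(KN-NX*.05-NY*.0+[0,0,.13],MK); r.sleep(.25)
o=r.observe(); print(o["clock"],o["tool_pos"],o["joint_pos"])
im,W=cloud("wrist","w8.png"); np.save("w8.npy",W)
hsv=im.max(-1); x,y,z=W[...,0],W[...,1],W[...,2]
m=(abs(x-KN[0])<.03)&(abs(y-KN[1])<.03)&(z>.125)&(z<.165)
P=W[m]; print(len(P), np.nanmean(P,0),P.min(0),P.max(0)) if m.any() else print("none")
from scipy.optimize import least_squares
s=least_squares(lambda q:np.linalg.norm(P-q,axis=1)-.013,KN,loss="soft_l1",f_scale=.001); print("sphere",s.x,np.abs(s.fun).mean())
v,u=np.where(m); print(u.min(),u.max(),v.min(),v.max())
E
```

```text
34.0333 [ 0.4081 -0.0322  0.272 ] [ 24.5246   1.1167 -28.6335 118.8202   0.6105  60.1998 -87.0325]
1102 [ 0.4647 -0.021   0.1515] [ 0.4452 -0.041   0.1251] [0.4875 0.0044 0.165 ]
sphere [ 0.4599 -0.0235  0.1433] 0.0069553636844449564
220 280 85 141
```

Run:
```python
from h import *
from scipy.optimize import least_squares
W=np.load("w8.npy"); im=cv2.imread("pics/w8.png")
q0=np.array([.459,-.0245,.142])
d=np.linalg.norm(W-q0,axis=-1); m=(d<.019)&(im.max(-1)<70)
P=W[m]
for _ in range(3):
    s=least_squares(lambda q:np.linalg.norm(P-q,axis=1)-.013,q0,loss="soft_l1",f_scale=.0007); q0=s.x; P=P[np.abs(s.fun)<.003]
print(len(P),q0,np.abs(s.fun).mean(),P.min(0),P.max(0))
```

```text
658 [ 0.4573 -0.0255  0.1428] 0.0003992970163727769 [ 0.4466 -0.037   0.1419] [ 0.4695 -0.013   0.1577]
```

Run:
```python
from h import *
k=np.array([.4573,-.0255,.1428])
r.servo_line(k+[0,0,.10],rate=.15,rot=MK)
print("hit",r.servo_line(k+[0,0,.003],rate=.06,rot=MK,force_limit=8)); f0=r.observe()["force"]
close_gripper(30); r.sleep(.2)
o=r.observe(); b=np.array(o["tool_pos"]); print(o["clock"],b,o["opening"]*88,o["gripper_force"],(o["force"]-f0))
for th in range(0,31,2):
    a=np.radians(th-30); r.servo_line(k+[0,0,.003]+.097*(NY*(np.sin(a)+.5)+Z*(np.cos(a)-np.cos(np.pi/6))),rate=.02)
    o=r.observe(); F=np.array(o["force"])-f0; print(th,"Fy %.1f Fz %.1f"%(F@NY,F[2]),"tcp err",np.round(1000*(o["tool_pos"]-k)@NY-97*(np.sin(a)+.5),2),round(o["opening"]*88,1))
print(o["clock"])
```

```text
hit False
37.5833 [ 0.4574 -0.026   0.1458] 24.631434243050478 28.899780806623312 [ 1.3142 -3.6633 -0.6914]
0 Fy -4.3 Fz -0.7 tcp err -0.48 24.8
2 Fy -11.0 Fz -9.7 tcp err -2.12 24.5
4 Fy -7.0 Fz -2.2 tcp err -1.75 24.8
6 Fy -8.0 Fz 1.0 tcp err -1.97 24.6
8 Fy -8.1 Fz 4.9 tcp err -2.1 24.3
10 Fy -9.1 Fz 10.4 tcp err -2.14 24.1
12 Fy -12.9 Fz 8.7 tcp err -3.45 24.2
14 Fy -18.1 Fz 4.4 tcp err -5.46 24.5
16 Fy -12.4 Fz 12.6 tcp err -3.59 24.7
18 Fy -11.0 Fz 12.3 tcp err -2.74 24.4
20 Fy -6.4 Fz 10.0 tcp err -1.39 24.1
22 Fy -12.8 Fz 7.6 tcp err -3.22 24.4
24 Fy -19.3 Fz 6.3 tcp err -5.51 24.4
26 Fy -8.9 Fz 9.0 tcp err -2.55 24.3
28 Fy -6.3 Fz 6.3 tcp err -1.0 24.7
30 Fy -6.0 Fz 7.8 tcp err -0.99 24.3
42.5833
```

Run:
```python
from h import *
k=np.array([.4573,-.0255,.1428]); pr=0
def act(o): return 30+np.degrees(np.arcsin((np.array(o["tool_pos"])-k)@NY/.097-.5))
for th in [31,32,33,34,35,36,37,38,39,39.7]:
    a=np.radians(th-30); r.servo_line(k+[0,0,.003]+.097*(NY*(np.sin(a)+.5)+Z*(np.cos(a)-np.cos(np.pi/6))),rate=.02)
    o=r.observe(); F=np.array(o["force"]); print(th,"Fy %.1f Fz %.1f"%(F@NY,F[2]),"act",round(act(o),2))
r.sleep(.5); o=r.observe(); print(o["clock"],act(o),o["force"]@NY,o["gripper_force"],o["opening"]*88,np.abs(o["qvel"]).max())
im,W=cloud("wrist","w9.png"); np.save("w9.npy",W)
im,W=cloud("scene","s9.png"); np.save("s9.npy",W)
```

```text
31 Fy -10.0 Fz 9.6 act 29.72
32 Fy -14.5 Fz 10.8 act 30.1
33 Fy -16.6 Fz 11.7 act 30.37
34 Fy -13.6 Fz 9.1 act 31.85
35 Fy -11.7 Fz 7.8 act 33.53
36 Fy -8.8 Fz 5.6 act 35.03
37 Fy -7.2 Fz 4.9 act 36.18
38 Fy -6.0 Fz 2.2 act 37.38
39 Fy -5.3 Fz 3.5 act 38.51
39.7 Fy -5.4 Fz 5.9 act 39.21
45.5833 39.233784273660575 -5.97570655414491 30.001675486564636 24.44917640344947 0.08114968895902583
```

The forces show clicks at about 10, 20 and 30°, which matches the angle estimate. I'll nudge on until the force jump confirms the fourth click.

Run:
```python
from h import *
k=np.array([.4573,-.0255,.1428])
def act(o): return 30+np.degrees(np.arcsin((np.array(o["tool_pos"])-k)@NY/.097-.5))
for th in [40.2,40.7,41.2,41.7]:
    a=np.radians(th-30); r.servo_line(k+[0,0,.003]+.097*(NY*(np.sin(a)+.5)+Z*(np.cos(a)-np.cos(np.pi/6))),rate=.02); r.sleep(.1)
    o=r.observe(); F=np.array(o["force"])@NY; print(th,"Fy %.1f"%F,"act",round(act(o),2))
    if F<-9 or act(o)>40.6: break
r.sleep(.5); o=r.observe(); print(o["clock"],act(o),o["force"]@NY,o["gripper_force"])
for n in("top","scene"):
    im,W=cloud(n,n+"10.png"); print(n); brown(im,W)
```

```text
40.2 Fy -6.5 act 39.46
40.7 Fy -8.2 act 39.62
41.2 Fy -10.3 act 39.95
47.2333 39.93654629552932 -9.933372984448006 30.001834630966187
top
  blob [367 191   9   7  28] [371. 194.] [ 0.6019 -0.3368  0.0695] z90 0.07820118917188655
  blob [250 196  19  10  77] [256. 202.] [0.4182 0.0635 0.3131] z90 0.3214556144483298
  blob [246 211  35  21 404] [261. 224.] [0.4535 0.0529 0.0207] z90 0.054712626404801463
  blob [374 227  22   8  95] [384. 231.] [ 0.4621 -0.3793  0.078 ] z90 0.08390086921569007
  blob [247 286   9   6  24] [251. 288.] [ 0.4292  0.0648 -0.8744] z90 -0.766140492609888
scene
  blob [241 153  19  18 196] [250. 163.] [0.427  0.0446 0.2877] z90 0.3101270142544938
  blob [261 157   3  10  20] [262. 161.] [0.4671 0.0265 0.2828] z90 0.2963209735632395
  blob [227 170  13  10  53] [232. 173.] [0.4103 0.1111 0.2413] z90 0.252661223115361
  blob [274 176   9  11  50] [277. 181.] [ 0.4307 -0.0423  0.24  ] z90 0.2557314069371043
  blob [247 180   6  22  65] [249. 188.] [0.437  0.0543 0.2013] z90 0.21925061449561697
  blob [258 182   8  22  88] [261. 193.] [0.4431 0.0175 0.1833] z90 0.21026596972239267
  blob [241 209   8   6  38] [245. 212.] [0.5428 0.1371 0.0343] z90 0.03956571579103741
  blob [243 220  48  24 414] [264. 233.] [0.4554 0.01   0.0202] z90 0.02406239397754016
  blob [374 234  15  13  82] [383. 241.] [ 0.6034 -0.3601  0.0269] z90 0.04525414583979006
  blob [368 246  27  14 115] [381. 253.] [ 0.4586 -0.3852  0.0727] z90 0.07796654629385667
```

The force jumped at 39.9°, so the fourth click is in and the lever is held there.

```bash
python3 -c "
from h import *
print(r.hand_in(), r.observe()['clock'])"
```

```text
the job is handed in; nothing more can be done
the job is handed in; nothing more can be done
```

The job is handed in: by my camera and force readings all four nuts are in the hopper, the scoop is back in the tin, and the lever is held on the fourth click (about 0.70 rad); no verdict came back.

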